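# Tighten the speaker foot's cam lock with a hex key

### The job

Take the hex key out of its wooden block, push it fully home in the hex socket sunk in the sloping face of the speaker's foot, and turn the lock clockwise (seen looking down into the socket) up to its stop, in quarter turns: let go of the key and take a fresh hold between turns while it stays in the socket. Leave the key standing fully home in the socket, let go of it, and do not disturb the other things on the unit.

Things in the scene. Friction and masses are not known exactly. Their poses are not given: they have to be found in the camera images.
- key_grip (a point): Centre of the loose key's (0.1 kg) black square handle, 24 x 24 mm, 50 mm long: grip here. z runs along the key from tip to handle; x and y are square to the handle's faces. The steel hex shaft below, 12 mm across flats, has flats facing +x and -x. The tip is 80 mm below this point. At the start the key stands upright in its block.
- key_tip (a point): Centre of the key's tip face; same axes as key_grip. The first 4 mm from the tip is a round pilot nose 10 mm in diameter, then the hex shaft, then the handle from 55 to 105 mm.
- key: The loose hex key as a whole; origin at the centre of its tip face, z along the key towards the handle.
- holder_top (a point): Centre of the top of the fixed wooden key block, 70 x 70 mm and 60 mm tall, with a loose square through hole (18 mm) in which the key's shaft stands; the handle rests on the top. Lift the key straight up 60 mm to free it.
- socket_mouth (a point): Centre of the socket's mouth in the steel lock disc. z: the socket's axis, out of the slope, 30 degrees from vertical, leaning towards the robot's side. Turns with the lock; x is square to a flat of the socket. From the mouth in: hex funnel 4 mm deep (17.6 narrowing to 13 mm across flats), then hex hole 13 mm across flats, 16 mm deep. Key fully home: tip on the floor, 20 mm below the mouth.
- lock (a joint): Angle of the lock disc (36 mm across), rad; grows clockwise looking down into the socket. Starts between 0 and 0.5; stop (tight) at 3.0, where the disc's black mark meets the black mark at the top of the slope. Friction (0.06 N m) holds it where it is left. The key enters with the hexes within about 10 degrees and has that much play either way.
- stand: The fixed speaker with its aluminium foot; origin on the unit's top, x away from the robot. Sloping face 90 mm (along the slope) x 110 mm, rising towards +x. The mouth, 59 mm above the unit's top, lies in a 37 mm round recess, 4 mm below that face, at x = -10 mm, y = 0. Black speaker behind: x 45 to 145 mm, 110 mm wide, 104 mm tall.
- puck: Aluminium speaker puck, 76 mm across, 40 mm tall; origin under its centre. Leave alone.
- mug: White ceramic mug, 80 mm across, 95 mm tall; origin under its centre, handle towards its y. Leave alone.
- opener: Flat stainless bottle opener, 125 mm long (its x), 28 mm wide, 5 mm thick; origin under its middle. Leave alone.
- dice_tower: Green plastic dice tower, 80 x 80 mm, 160 mm tall, with a 90 mm tray towards its -x; origin under the tower's centre. Leave alone.
- cartridge_box: Red lidded cartridge box, 126 x 186 mm, 72 mm tall; origin under its centre. Leave alone.
- remote: Black remote control, 160 mm (its x) x 45 mm, 18 mm thick; origin under its centre. Leave alone.
- cartridge: Single grey game cartridge, 60 x 55 mm, 9 mm thick; origin under its centre. Leave alone.
There are look-alikes about, which are no part of the job. Leave any turquoise look-alike of the key alone.

How it is judged (in metres and radians):
On the way, in this order (a step that is already met when the one before it is completed fails the run):
1. the key is home in the socket (z of key_tip in the frame of socket_mouth below -0.015 m and angle between the z axis of key_tip and the z axis of socket_mouth, either way round below 0.15 rad and distance between key_tip and socket_mouth below 0.024 m), for 0.2 s.
2. the lock is part-turned and the key is let go while it stays in the socket (all of step 1 and value of joint lock between 0.75 and 2.6 rad and contact force between the fingers and key below 0.05 N), for 0.2 s.
3. the lock is turned up to its stop with the key in the socket (all of step 1 and value of joint lock above 2.85 rad), for 0.2 s.
At the end, for the whole second after the job is handed in: The lock stands above 2.85 rad (stop at 3.0), the key stands at rest in the socket with its tip at least 15 mm below the mouth (home is 20 mm) and within 0.15 rad of the socket's axis, and it is let go (all of step 3 and linear speed of key below 0.02 m/s and contact force between the fingers and key below 0.05 N); the robot touches nothing.
It fails at once if a bystander is moved more than 30 mm (distance of any of puck, mug, opener, dice_tower, cartridge_box, remote, cartridge from where it was at the start of the episode above 0.03 m).
It also fails if it takes over 56 s, if anything falls off the work surface, if the arm or the gripper's body presses on something with over 40 N, if the wrist force passes 120 N, or if a joint passes its speed limit or range.

### The arm

A 6-joint arm with a two-finger parallel gripper is mounted at the origin on the work surface. World frame = base frame: x ahead of the robot, y to its left, z up, the work surface at z = 0. Lengths are in m, angles in degrees, forces in N, time in s.
With the tool pointing down it reaches from about 0.25 to 0.725 m from the base axis. Payload 9.7 kg.
Tool frame: the origin (TCP) lies at the very end of the fingers, on their centre line; the grasp point (between the pads) lies 19 mm behind it; z points along the fingers, y is the line along which they close (so a half turn about z gives the same grasp; the last joint's range is limited). The gripper opens to 85 mm and grips with 20 to 120 N. Pads are 22 mm wide; open, the fingers measure 114 mm over their backs; the gripper's body (76 mm by 85 mm) begins 54 mm behind the grasp point. The pads swing forward as they close: fully open they stand 13 mm farther back than shut.
Start: joints at [67.036, 4.979, 10.078, 95.1, 0, 90], TCP at [0.215, 0.506, 0.201] pointing down, gripper open.
Joint ranges: [-179.16, 179.16], [-48.56, 103.87], [-65.8, 70.77], [-126.05, 130.52], [-82.76, 87.17], [-180, 180]. Speed limits (degrees/s): [127.2, 127.2, 147.25, 180, 180, 180].

### API

Orientations are given as [roll, pitch, yaw] about the fixed x, y, z axes, in that order (R = Rz(yaw) Ry(pitch) Rx(roll)).
In Python, from workcell import bot, viewer, finder gives the robot as it stands. The module is installed in compiled form; this text tells all that it offers.
- The arm moves only by the shell command python3 -m inch 'ROWS' [FORCE]. ROWS is JSON, a list that holds one entry, the list of rows, each a list of 7 numbers: the opening in per cent of the stroke, from 0 (shut) to 100 (fully open), then the shift along the tool's x, y, z in mm, then the turn, a rotation vector about the tool's x, y, z in degrees. In form: [[[grip, tx, ty, tz, ax, ay, az], ...]]. A call has 1 to 8 rows; each row shifts and turns the commanded pose from where the row before left it, along the tool's axes as they then stand; what a row does not reach is not made up. A row lasts 1/8 s, in which the tool goes at most 62.5 mm and 10.7 degrees, less where a joint would pass 70% of its speed; a pose out of reach is approached as far as the arm can. A call with a gripper value outside its range is refused whole. The fingers move at their own pace and stop on an object; FORCE is the grip in N (left out, the last holds). Time passes only in rows, so rows that do not move let the fingers close. It gives the time, the measured TCP pose, the force, the opening and the grip force at its end, in the units of the state.
- bot.get_obs(): the state, without advancing time (a new reading comes with each control period).
- viewer.camera(name): name is "scene" or "top"; returns a dict with "pixels" (420x560x3 uint8, red, green, blue), "vfov" (degrees; the focal length in pixels is half the picture's height over the tangent of half this angle, whatever the lens; pixels are square), "cx", "cy" (the principal point, pixels), "R" (3x3) and "t" (3): a world point X has camera coordinates R X + t. Camera axes: x right, y down, z forward; pixel columns grow to the right and rows downward; lengths in m; the calibration is good to about 2 mm. A picture is of the moment at which its call begins. There is no depth.
- bot.job_done(): hands the job in; it is judged then, once.
Trained networks look in the newest picture that a camera, given by its name, has taken for a name from the list of things; names that differ only in an ending like _2 or _b are one class to them, and where a whole thing is asked for, a point or a joint stands for the part that bears it (a point fixed in the world has none). Each returns a list of dicts, best first, with "conf" (0 to 1); they miss things now and then, are a little off and sometimes report something else, mostly with a low value. They report only what shows in the picture. A call takes as long as a camera call. They do not tell look-alikes from the thing itself.
- finder.outline_of(camera, thing): "pixels" (420x560 bool, what is visible of it) and "extent" ([centre column, centre row, width, height] in pixels, round what is visible of it).
- finder.mark_of(camera, thing): "position" ([column, row] in pixels: a listed point, or the origin of a listed thing).
The state is a dict: "time": time; "q": joint angles; "qd": joint speeds; "joint_efforts": joint torques, N m; "ee_pos": TCP position; "tcp_rot": TCP orientation; "wrist_force": force on the tool from outside, world axes, zero at the start; "torque": the same for the moment, N m; "opening": finger opening in m; "grasp_force": force on a finger pad.
Only numpy, scipy, OpenCV 4.12 (cv2) and the standard library are available. Lean on these libraries where they do the work, as an engineer would, in place of code of your own. Each camera call takes 0.05 s, during which the arm holds its last target. There are 200 camera calls.

## Working session

There is one attempt and no reset: what is moved stays moved. The work goes in short steps, Python scripts to look and compute and a shell command to move; the robot and the scene stay as the last step left them, time stands still between calls to the robot, and variables do not carry over. Pictures are saved under pics/ and viewed, at most 10 in all, crops included, and the job is handed in when it is done.

```bash
mkdir -p pics
cat > h.py <<'E'
import numpy as np,cv2
from workcell import bot,viewer,finder
from scipy.spatial.transform import Rotation as Ro
def K(c):
    h,w=c["pixels"].shape[:2];f=h/2/np.tan(np.radians(c["vfov"])/2);return f,c["cx"],c["cy"]
def ray(c,p):
    f,cx,cy=K(c);R=np.array(c["R"]);t=np.array(c["t"]);d=R.T@np.array([(p[0]-cx)/f,(p[1]-cy)/f,1]);return -R.T@t,d/np.linalg.norm(d)
def proj(c,X):
    f,cx,cy=K(c);v=np.array(c["R"])@np.array(X)+np.array(c["t"]);return np.array([f*v[0]/v[2]+cx,f*v[1]/v[2]+cy])
def atz(c,p,z):
    o,d=ray(c,p);return o+d*(z-o[2])/d[2]
def tri(c1,p1,c2,p2):
    o1,d1=ray(c1,p1);o2,d2=ray(c2,p2);A=np.stack([d1,-d2],1);s=np.linalg.lstsq(A,o2-o1,rcond=None)[0]
    a,b=o1+s[0]*d1,o2+s[1]*d2;return (a+b)/2,np.linalg.norm(a-b)
def save(c,n): cv2.imwrite("pics/"+n,cv2.cvtColor(c["pixels"],cv2.COLOR_RGB2BGR))
E
python3 - <<'E'
from h import *
C={}
for n in("scene","top"):
    c=C[n]=viewer.camera(n);save(c,n+"0.png");print(n,c["vfov"],c["cx"],c["cy"],np.round(ray(c,(280,210)),3).tolist())
    for th in("key_grip","key_tip","holder_top","socket_mouth","stand","mug","puck","dice_tower","cartridge_box","remote","cartridge","opener"):
        print(th,[(np.round(m["position"]).tolist(),round(m["conf"],2)) for m in finder.mark_of(n,th)[:3]])
o=bot.get_obs();print(o)
E
```

```text
scene 43.25070902920387 274.78926389417444 211.25516773597278 [[1.555, 0.23, 0.935], [-0.745, -0.181, -0.642]]
key_grip [([187.0, 196.0], 0.69), ([229.0, 195.0], 0.68)]
key_tip [([228.0, 221.0], 0.68)]
holder_top [([382.0, 249.0], 0.69), ([192.0, 199.0], 0.57), ([467.0, 278.0], 0.3)]
socket_mouth [([380.0, 249.0], 0.47)]
stand [([375.0, 267.0], 0.96), ([284.0, 234.0], 0.2)]
mug [([264.0, 286.0], 0.79)]
puck [([308.0, 196.0], 0.61)]
dice_tower [([465.0, 278.0], 0.98)]
cartridge_box [([114.0, 206.0], 0.63)]
remote [([392.0, 206.0], 0.93)]
cartridge [([229.0, 186.0], 0.73)]
opener [([281.0, 237.0], 0.78)]
top 53.21118957662351 286.71160264238586 207.50214273712274 [[0.448, -0.015, 1.217], [0.086, 0.001, -0.996]]
key_grip [([331.0, 216.0], 0.53)]
key_tip []
holder_top [([366.0, 206.0], 0.78)]
socket_mouth [([189.0, 188.0], 0.48)]
stand [([193.0, 185.0], 0.65)]
mug [([273.0, 139.0], 0.82)]
puck [([268.0, 260.0], 0.67)]
dice_tower [([118.0, 190.0], 0.63)]
cartridge_box [([442.0, 207.0], 0.96)]
remote [([186.0, 274.0], 0.8), ([443.0, 206.0], 0.67)]
cartridge [([346.0, 263.0], 0.69), ([363.0, 207.0], 0.6), ([185.0, 276.0], 0.39)]
opener [([276.0, 201.0], 0.48)]
{'time': 1.3, 'q': array([ 6.70367982e+01,  4.97883567e+00,  1.00794688e+01,  9.50977804e+01,
       -1.62334653e-03,  8.99995512e+01]), 'qd': array([-0.01534394,  0.11827632,  0.02025622, -0.02967505,  0.00225014,
       -0.09752742]), 'joint_efforts': array([-3.20690480e-03, -5.20096779e+01,  4.64861119e+01,  1.59831565e-03,
       -1.31886682e-04,  9.07742361e-06]), 'ee_pos': array([0.21459236, 0.50642915, 0.20129601]), 'tcp_rot': array([1.79997147e+02, 1.62336887e-03, 1.57037247e+02]), 'wrist_force': array([ 0.42788012,  0.43214742, -0.04473511]), 'torque': array([-0.06551803, -0.01585816, -0.00604237]), 'grasp_force': 0.0, 'opening': 0.0854380311371147}
```

View pics/scene0.png

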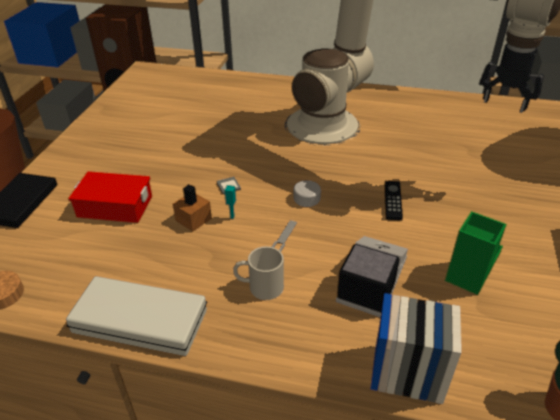

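View pics/top0.png

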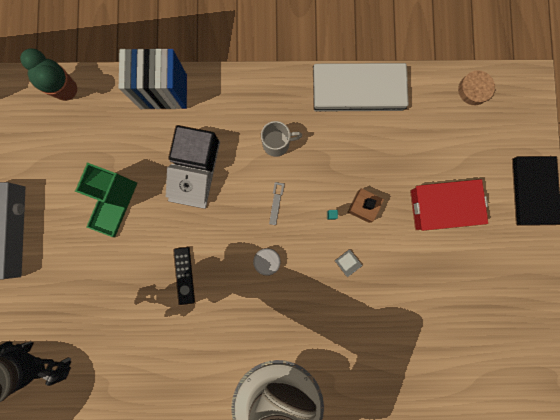

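The scene view shows the black-handled key in its block at about (189,195), the turquoise look-alike at (230,195) and the stand at (375,265). In the top view the key is at (369,204) and the lock at (187,185).

Run:
```python
from h import *
t=viewer.camera("top");s=viewer.camera("scene")
cr=lambda c,x,y,w,k:cv2.resize(cv2.cvtColor(c["pixels"],cv2.COLOR_RGB2BGR)[y:y+w,x:x+w],(k,k),interpolation=cv2.INTER_CUBIC)
g=lambda im:np.clip(im*1.6,0,255).astype(np.uint8)
cv2.imwrite("pics/m1.png",np.vstack([np.hstack([g(cr(t,345,182,46,300)),g(cr(t,162,160,50,300))]),np.hstack([g(cr(s,168,180,50,300)),g(cr(s,340,225,70,300))])]))
print("key tri",tri(t,(369,204),s,(189,187)))
kg=finder.outline_of("scene","key_grip")
for n in("top","scene"):
  for th in("key_grip","stand","holder_top"):
    for m in finder.outline_of(n,th)[:2]: print(n,th,np.round(m["extent"],1),round(m["conf"],2))
```

```text
key tri (array([ 0.55706555, -0.25214332,  0.10800697]), np.float64(0.0007829139606802762))
top key_grip [447.8 204.4  75.7  53.3] 0.23
top stand [191.9 167.6  49.7  83.8] 0.82
top holder_top [364.6 207.1  37.8  33.8] 0.75
scene key_grip [230.4 200.5  14.9  31. ] 0.79
scene key_grip [189.2 195.8  12.3  24.7] 0.74
scene stand [368.2 276.4  72.1  83.8] 0.57
scene holder_top [192.2 211.3  38.3  36.7] 0.8
```

View pics/m1.png

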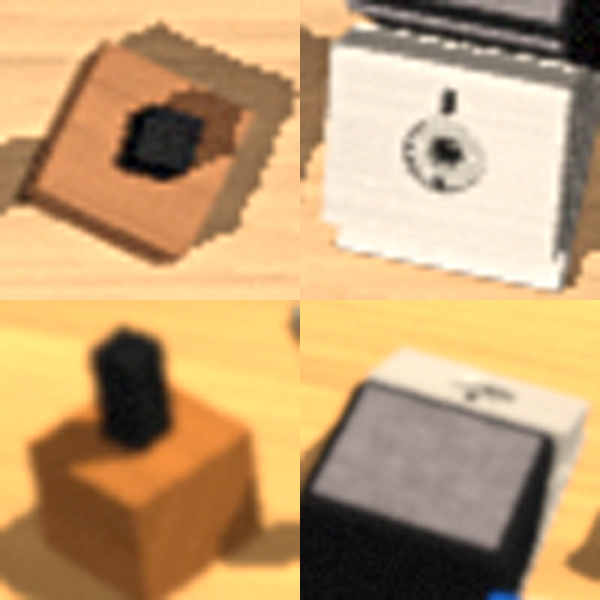

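```bash
cat > fit.py <<'E'
from h import *
from scipy.optimize import minimize
from scipy.spatial import ConvexHull
S=8
def cover(c,P,box):
    x0,y0,x1,y1=box
    p=np.array([proj(c,X) for X in P]);p=p[ConvexHull(p).vertices]
    m=np.zeros(((y1-y0)*S,(x1-x0)*S),np.float32)
    q=((p+0.5-[x0,y0])*S-0.5)
    cv2.fillConvexPoly(m,np.round(q*16).astype(np.int32),1.,shift=4)
    return cv2.resize(m,(x1-x0,y1-y0),interpolation=cv2.INTER_AREA)
def soft(c,box,lo,hi):
    x0,y0,x1,y1=box;g=cv2.cvtColor(c["pixels"],cv2.COLOR_RGB2GRAY)[y0:y1,x0:x1].astype(float)
    return np.clip((g-lo)/(hi-lo),0,1)
def boxpts(x,y,yaw,hx0,hx1,hy,z0,z1):
    R=np.array([[np.cos(yaw),-np.sin(yaw)],[np.sin(yaw),np.cos(yaw)]])
    return [np.r_[R@[a,b]+[x,y],z] for a in(hx0,hx1) for b in(-hy,hy) for z in(z0,z1)]
E
python3 - <<'E'
from fit import *
t=viewer.camera("top");s=viewer.camera("scene")
bt=(358,193,382,215);bs=(180,181,200,208)
mt=1-soft(t,bt,25,75);ms=1-soft(s,bs,25,75)
def cost(v,full=False):
    P=boxpts(v[0],v[1],v[2],-.012,.012,.012,.06,.11)
    a=((cover(t,P,bt)-mt)**2).sum();b=((cover(s,P,bs)-ms)**2).sum()
    return (a,b) if full else a+b
r=min((minimize(cost,[.557,-.252,np.radians(y)],method="Nelder-Mead",options=dict(initial_simplex=[[.557,-.252,np.radians(y)],[.562,-.252,np.radians(y)],[.557,-.247,np.radians(y)],[.557,-.252,np.radians(y+12)]])) for y in range(0,90,15)),key=lambda r:r.fun)
print("key",r.x[:2],np.degrees(r.x[2])%90,r.fun,cost(r.x,True),mt.sum(),ms.sum())
for y in range(0,90,10): print(y,round(cost([*r.x[:2],np.radians(y)]),1),end=' ')
# foot
c0=atz(t,(186,185.8),.059);print("\nmouth",c0)
bx=(158,150,222,215);mm=soft(t,bx,95,135)
def face(v):
    x,y,yaw,s=v;R=Ro.from_euler('z',yaw).as_matrix()
    L=[]
    for sy in(-.055,.055):
        for k in(-.045,.045):
            L.append([-.012+s+k*np.cos(np.pi/6),sy,.0625+(s/np.cos(np.pi/6)+k)*.5])
        L.append([-.012+s-.045*np.cos(np.pi/6),sy,0])
    return [R@np.array(p)+[x,y,0] for p in L]
dil=None
def c2(v):return ((cover(t,face(v),bx)-mm2)**2).sum()
# fill dark disc inside; drop speaker area pixels untouched; suppress table by saturation
x0,y0,x1,y1=bx;hsv=cv2.cvtColor(t["pixels"],cv2.COLOR_RGB2HSV)[y0:y1,x0:x1]
w=(mm*(np.clip((90-hsv[...,1].astype(float))/40,0,1))).astype(np.float32)
mm2=cv2.morphologyEx(w,cv2.MORPH_CLOSE,np.ones((15,15)))
cv2.imwrite("pics/w.png",cv2.resize(np.hstack([w,mm2])*255,None,fx=6,fy=6,interpolation=cv2.INTER_NEAREST))
best=None
for yw in(-16,-11,-6):
    r=minimize(c2,[c0[0]+.01,c0[1],np.radians(yw),0.005],method="Nelder-Mead",options=dict(initial_simplex=np.array([c0[0]+.01,c0[1],np.radians(yw),.005])+np.vstack([np.zeros(4),np.diag([.006,.006,.08,.006])])))
    print(r.x,np.degrees(r.x[2]),r.fun,mm2.sum())
    best=r if best is None or r.fun<best.fun else best
v=best.x;R=Ro.from_euler('z',v[2]).as_matrix();m=R@[-.01,0,.059]+[v[0],v[1],0];print("mouth fit",m)
# speaker edges overlay
im=cv2.cvtColor(np.clip(t["pixels"]*1.5,0,255).astype(np.uint8),cv2.COLOR_RGB2BGR);sc=cv2.cvtColor(np.clip(s["pixels"]*1.5,0,255).astype(np.uint8),cv2.COLOR_RGB2BGR)
def ov(im,c,b,k,e):
    x0,y0,x1,y1=b;o=cv2.resize(im[y0:y1,x0:x1],None,fx=k,fy=k,interpolation=cv2.INTER_CUBIC)
    q=lambda X:tuple(np.round((proj(c,X)+.5-[x0,y0])*k).astype(int).tolist())
    for a,b2 in e: cv2.line(o,q(a),q(b2),(0,0,255),1)
    return o
F=face(v);sp=boxpts(v[0],v[1],v[2],.045,.145,.055,0,.104)
e=[(F[0],F[1]),(F[3],F[4]),(F[0],F[3]),(F[1],F[4]),(F[0],F[2]),(F[3],F[5]),(sp[1],sp[3]),(sp[3],sp[7]),(sp[7],sp[5]),(sp[5],sp[1]),(sp[4],sp[5]),(sp[6],sp[7])]
o1=ov(im,t,(156,118,226,218),5,e);o2=ov(sc,s,(335,230,415,315),5,e)
H=max(o1.shape[0],o2.shape[0]);o=np.zeros((H,o1.shape[1]+o2.shape[1],3),np.uint8);o[:o1.shape[0],:o1.shape[1]]=o1;o[:o2.shape[0],o1.shape[1]:]=o2
cv2.imwrite("pics/ov.png",o)
E
```

```text
key [ 0.56049528 -0.25521452] 88.62564129538396 60.250949218749994 (np.float64(20.09315859375), np.float64(40.157790625)) 144.64 220.74
0 61.3 10 65.3 20 74.6 30 76.1 40 69.0 50 65.0 60 63.8 70 62.6 80 62.0 
mouth [0.61866935 0.24590343 0.059     ]
[ 0.62529339  0.24539697 -0.22104418  0.00577274] -12.664898355800668 295.23431396484375 1635.7325
[ 0.62739614  0.24525804 -0.21257842  0.00376809] -12.179846349585144 295.53271484375 1635.7325
[ 0.63237092  0.2449216  -0.21255388 -0.00110324] -12.178440226671693 296.421142578125 1635.7325
mouth fit [0.6155367  0.24758945 0.059     ][ WARN:0@1.551] global loadsave.cpp:1063 imwrite_ Unsupported depth image for selected encoder is fallbacked to CV_8U.
```

View pics/ov.png

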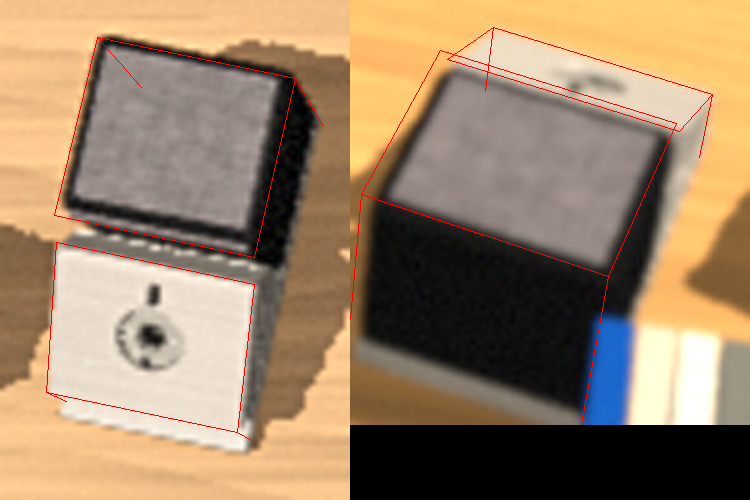

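The overlay matches the white slope within about a pixel. The disc centre in the top view is near (185.5,185) and its mark is at the bottom. Next I'll rectify the disc and check the key fit.

Run:
```python
from fit import *
t=viewer.camera("top");s=viewer.camera("scene");print(t.keys())
for n,c,b in(("top",t,(360,196,380,212)),("sc",s,(182,183,200,208))):
    print(n);print(cv2.cvtColor(c["pixels"],cv2.COLOR_RGB2GRAY)[b[1]:b[3],b[0]:b[2]])
yaw=np.radians(-12);m=atz(t,(185.5,185.1),.059);print(m)
Rz=Ro.from_euler('z',yaw).as_matrix()
ux=Rz@[np.cos(np.pi/6),0,.5];uy=Rz@[0,1,0]
def rect(c,m,w=.03,k=10):
    n=int(2*w*1000*k/1);n=400
    pts=[(-w,w),(w,w),(w,-w),(-w,-w)] # (x up, y left)
    src=np.float32([proj(c,m+a*ux+b*uy) for a,b in pts]);dst=np.float32([[0,n],[0,0],[n,0],[n,n]])
    return np.clip(cv2.warpPerspective(c["pixels"],cv2.getPerspectiveTransform(src,dst),(n,n),flags=cv2.INTER_CUBIC)*1.5,0,255).astype(np.uint8)[...,::-1]
o=np.hstack([rect(t,m),rect(s,m)])
cv2.imwrite("pics/rect.png",o)
```

```text
dict_keys(['pixels', 'vfov', 'cx', 'cy', 'R', 't'])
top
[[100  99  96  95  95 100 102 102 101 101  99  72  60  59  51  56  54  58
   68  76]
 [104 103  99 101  99  98  98 100  88  96  75  59  51  55  54  55  52  55
   53  61]
 [105 105 105 102 105 102  76  41  28  41  31  40  54  55  57  57  59  57
   55  56]
 [104 103 107 104  76  40  14  13  17  20  22  26  26  34  44  51  57  57
   55  56]
 [105 106 108 106  66  21   8  19  22  21  23  22  23  20  24  28  40  54
   59  57]
 [107 108 108  93  46  13   5  27  26  26  28  24  26  18  18  21  40  57
   55  56]
 [103 106 110  93  44  11  13  24  23  24  24  27  25  28  22  26  48  57
   58  54]
 [101 105 104  67  22   9  17  25  24  24  27  20  23  23  20  26  54  55
   52  55]
 [103 102 104  59  16   5  21  25  24  30  24  24  25  23  21  41  57  59
   54  50]
 [103 103  88  41  11  13  23  28  25  28  24  23  24  20  27  54  56  51
   59  57]
 [103 102  65  14   6   5   6  20  29  27  24  25  21  23  29  55  61  63
   95 106]
 [100 102  73  39  12   8   6   2  10  13  18  22  20  18  47  63  99 107
  105 104]
 [103 103 102  87  57  4
[... 1530 characters left out ...]
 55  25  12  10   8  10  11  12  13  16  14  21  49  83  97 101]
 [ 63  59  43  22  11   8  10   8   9  13  15  13  13  18  46  82  98 101]
 [ 52  48  36  18  10  11  10   9  10  13  14  16  18  29  55  83  98  99]
 [ 50  48  38  24  17  14  11  10  10  12  15  17  30  50  74  92  98 100]
 [ 49  49  41  34  28  20  15   9  12  12  19  37  59  78  90  98 100 100]
 [ 49  49  48  45  41  35  28  24  23  24  40  64  86  97 100 100 100 100]
 [ 50  53  50  52  52  50  47  45  50  54  68  87 100 102 102 102 100 100]
 [ 57  63  63  66  69  69  70  72  78  83  92  99 103 103 104 102 103  99]
 [ 74  81  81  85  90  90  90  91  94  96  98 101 104 102 103 104 102  98]]
[0.62064751 0.24730431 0.059     ]
```

View pics/rect.png

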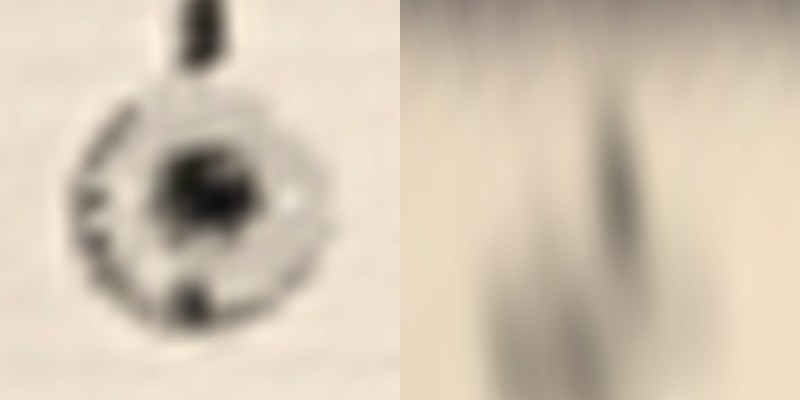

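Rectified view: recess centre at about (202,212), or (209,200) after parallax. Disc mark at (192,303) and top mark at (203,35), so the lock is at about 0. The key fit was spoiled by the shadow, so I'll refit with tighter thresholds.

Run:
```python
from fit import *
t=viewer.camera("top");s=viewer.camera("scene")
bt=(358,193,382,215);bs=(180,181,200,198)
mt=1-soft(t,bt,28,52);ms=1-soft(s,bs,15,125)
def cost(v,full=False):
    P=boxpts(v[0],v[1],v[2],-.012,.012,.012,.06,.11)
    a=((cover(t,P,bt)-mt)**2).sum();b=((cover(s,P,bs)-ms)**2).sum()
    return (a,b) if full else a+b
for y in range(0,90,15):
    x=np.array([.558,-.252,np.radians(y)])
    r=minimize(cost,x,method="Nelder-Mead",options=dict(initial_simplex=x+np.vstack([np.zeros(3),np.diag([.005,.005,.2])])))
    print(y,r.x[:2].round(4),np.degrees(r.x[2]).round(1)%90,np.round(cost(r.x,True),1))
# top-only
cc=lambda v:cost(v,True)[0]
x=np.array([.558,-.252,np.radians(65)]);r=minimize(cc,x,method="Nelder-Mead",options=dict(initial_simplex=x+np.vstack([np.zeros(3),np.diag([.005,.005,.2])])));print("top only",r.x,np.degrees(r.x[2]),r.fun)
b=(374-30,180,390,230)
o=bot.get_obs();print(o["time"],o["ee_pos"],o["tcp_rot"])
```

```text
0 [ 0.5602 -0.2546] 89.4 [19.2 15. ]
15 [ 0.5605 -0.2545] 88.6 [18.8 15. ]
30 [ 0.5601 -0.2542] 48.7 [23.6 13.4]
45 [ 0.5598 -0.254 ] 50.7 [23.6 12.9]
60 [ 0.5606 -0.255 ] 67.3 [15.3 18.9]
75 [ 0.5602 -0.2548] 86.6 [17.7 16.8]
top only [ 0.56066928 -0.2570676   1.22054507] 69.93208098492131 9.922037760416666
2.05 [0.21459483 0.50641502 0.2012838 ] [1.79998822e+02 9.81444874e-04 1.57035330e+02]
```

```bash
cat > where.py <<'E'
# where.py x y z [R via rpy]: prints the shift in tool axes (mm) and turn (deg) from the present pose
from h import *
import sys
def go(p,rot=None):
    o=bot.get_obs();R=Ro.from_euler('xyz',o["tcp_rot"],degrees=True)
    d=R.inv().apply(np.array(p)-o["ee_pos"])*1000
    tr=(R.inv()*rot).as_rotvec(degrees=True) if rot is not None else None
    print("shift",d.round(1),"turn",None if tr is None else tr.round(1),"| q",o["q"].round(0),"t",o["time"],"F",o["wrist_force"].round(1),"grip",o["opening"],o["grasp_force"])
E
python3 -m inch '[[[100,-44,-40.5,3,0,0,0],[100,-44,-40.5,3,0,0,0],[100,-44,-40.5,3,0,0,0],[100,-44,-40.5,3,0,0,0],[100,-44,-40.5,3,0,0,0],[100,-44,-40.5,3,0,0,0],[100,-44,-40.5,3,0,0,0],[100,-44,-40.5,3,0,0,0]]]'
python3 -c "
from where import *
go([.5605,-.2555,.135],Ro.from_euler('xyz',[180,0,158],degrees=True))"
```

```text
time: 3.05
ee_pos: [0.4128, 0.0689, 0.1775]
tcp_rot: [180.0, 0.1, 157.0]
wrist_force: [1.3, -0.3, 1.1]
opening: 0.0853
grasp_force: 0.0
shift [-262.5 -241.1   42.6] turn [ 0.   0.1 -1. ] | q [  9. -13. -10.  93.   0.  32.] t 3.05 F [ 1.3 -0.3  1.1] grip 0.08530300110871636 0.0
```

```bash
python3 -m inch '[[[100,-44,-40,7,0,0,-1],[100,-44,-40,7,0,0,0],[100,-44,-40,7,0,0,0],[100,-44,-40,7,0,0,0],[100,-44,-40,7,0,0,0],[100,-42,-40,7,0,0,0],[60,0,0,0,0,0,0],[60,0,0,0,0,0,0]]]'
python3 - <<'E'
from where import *
go([.5605,-.2555,.070],Ro.from_euler('xyz',[180,0,158],degrees=True))
t=viewer.camera("top");s=viewer.camera("scene")
cr=lambda c,x,y,w,k:np.clip(cv2.resize(cv2.cvtColor(c["pixels"],cv2.COLOR_RGB2BGR)[y:y+w,x:x+w],(k,k),interpolation=cv2.INTER_CUBIC)*1.6,0,255).astype(np.uint8)
cv2.imwrite("pics/h.png",np.hstack([cr(t,330,170,70,400),cr(s,155,140,80,400)]))
E
```

```text
time: 4.05
ee_pos: [0.5643, -0.2501, 0.1351]
tcp_rot: [180.0, -0.0, 158.0]
wrist_force: [-0.9, 0.1, 0.4]
opening: 0.0523
grasp_force: 0.0
shift [ 1.4 -6.5 65.1] turn [ 0. -0.  0.] | q [-24.  14.  12.  89.   0.  -2.] t 4.05 F [-0.9  0.1  0.4] grip 0.052308449451394186 0.0
```

View pics/h.png

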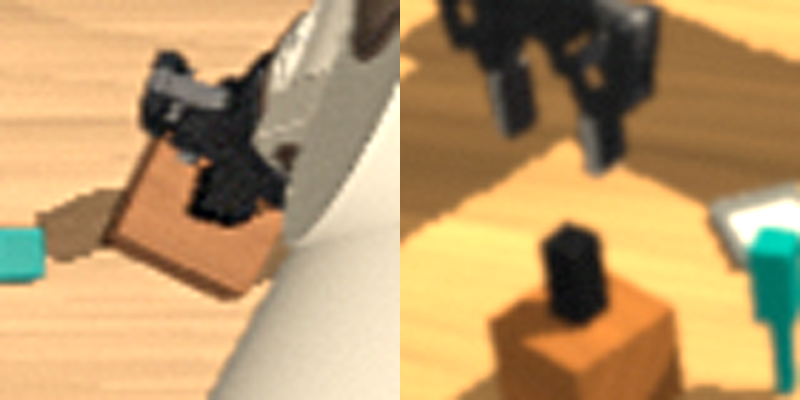

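The fingers straddle the handle, which is at about (575,270) in the right crop. I'll correct by the computed shift, descend and grip.

```bash
python3 -m inch '[[[60,1.5,-6.5,0,0,0,0],[60,0,0,30,0,0,0],[60,0,0,33,0,0,0],[60,0,0,0,0,0,0],[20,0,0,0,0,0,0],[10,0,0,0,0,0,0],[10,0,0,0,0,0,0],[10,0,0,0,0,0,0]]]' 50
python3 -c "
from where import *
go([.5605,-.2555,.072])"
```

```text
time: 5.15
ee_pos: [0.5616, -0.256, 0.0747]
tcp_rot: [180.0, 0.2, 158.0]
wrist_force: [-1.2, 1.9, 7.0]
opening: 0.0218
grasp_force: 48.8
shift [1.3 0.  2.7] turn None | q [-25.  13.   6.  82.   0.  -3.] t 5.15 F [-1.2  1.9  7. ] grip 0.02184851840843492 48.816283664200455
```

```bash
python3 -m inch '[[[10,0,0,-20,0,0,0],[10,0,0,-50,0,0,0],[10,0,0,-60,0,0,0],[10,0,0,0,0,0,0]]]'
cat >> where.py <<'E'
yaw=np.radians(-12);Rz=Ro.from_euler('z',yaw);S=Rz*Ro.from_euler('y',-30,degrees=True)
A=S.apply([0,0,1]);M=np.array([.6203,.2460,.059]);L=.0697
def tool(turn=0): return S*Ro.from_euler('z',180-turn,degrees=True)*Ro.from_euler('x',180,degrees=True)
def tcp(h): return M+A*(h+L)   # tip height h above mouth
E
python3 -c "
from where import *
print(A,S.apply([1,0,0]),tcp(.05))
go(tcp(.05),tool())"
```

```text
time: 5.65
ee_pos: [0.5625, -0.2566, 0.2088]
tcp_rot: [-180.0, 0.5, 158.0]
wrist_force: [0.8, -0.1, -1.9]
opening: 0.0222
grasp_force: 48.8
[-0.4890738   0.10395585  0.8660254 ] [ 0.84710067 -0.18005681  0.5       ] [0.56175787 0.25844351 0.16266324]
shift [193.8 477.4  44. ] turn [ -2.7 -29.4  -9.7] | q [-25.  14.  22.  97.  -0.  -3.] t 5.65 F [ 0.8 -0.1 -1.9] grip 0.022192120469489474 48.806898024631664
```

```bash
python3 -m inch '[[[10,21.5,53,0,0,0,0],[10,21.5,53,0,0,0,0],[10,21.5,53,0,0,0,0],[10,21.5,53,0,0,0,0],[10,21.5,53,0,0,0,0],[10,21.5,53,0,0,0,0],[10,21.5,53,0,0,0,0],[10,21.5,53,0,0,0,0]]]'
python3 -m inch '[[[10,0,0,0,-0.9,-9.8,-3.2],[10,0,0,0,-0.9,-9.8,-3.2],[10,0,0,0,-0.9,-9.8,-3.2],[10,0,0,0,0,0,0]]]'
python3 -c "
from where import *
go(tcp(.05),tool())"
```

```text
time: 6.65
ee_pos: [0.5595, 0.2037, 0.202]
tcp_rot: [-180.0, 0.0, 158.0]
wrist_force: [1.0, -0.8, -0.8]
opening: 0.0219
grasp_force: 48.9
time: 7.15
ee_pos: [0.5558, 0.2012, 0.1985]
tcp_rot: [-180.0, 29.3, 168.1]
wrist_force: [0.3, 0.6, -1.2]
opening: 0.0222
grasp_force: 49.0
shift [22.8 57.2 28.3] turn [ 0.  -0.7  0.1] | q [ 30. -15. -14.  68. -19.  38.] t 7.15 F [ 0.3  0.6 -1.2] grip 0.022168631319505663 48.98882589186542
```

```bash
python3 -m inch '[[[10,11.5,28.5,14,0,-0.7,0],[10,11.5,28.5,14,0,0,0],[10,0,0,15,0,0,0],[10,0,0,10,0,0,0],[10,0,0,0,0,0,0]]]'
python3 - <<'E'
from where import *
go(tcp(.02),tool())
t=viewer.camera("top");s=viewer.camera("scene")
np.savez("v.npz",t=t["pixels"],s=s["pixels"])
def ov(c,b,k):
    x0,y0,x1,y1=b;o=np.clip(cv2.resize(c["pixels"][y0:y1,x0:x1,::-1],None,fx=k,fy=k,interpolation=cv2.INTER_CUBIC)*1.6,0,255).astype(np.uint8)
    q=lambda X:tuple(np.round((proj(c,X)+.5-[x0,y0])*k).astype(int).tolist())
    e=bot.get_obs();R=Ro.from_euler('xyz',e["tcp_rot"],degrees=True);z=R.apply([0,0,1]);tip=e["ee_pos"]+z*L
    cv2.circle(o,q(tip),4,(0,0,255),1);cv2.circle(o,q(tip-z*.105),4,(0,255,0),1);cv2.circle(o,q(M),4,(255,0,0),1);return o
a=ov(t,(150,140,220,215),5.6);b=ov(s,(330,190,410,265),5);H=420
o=np.zeros((H,a.shape[1]+b.shape[1],3),np.uint8);o[:a.shape[0],:a.shape[1]]=a;o[:b.shape[0],a.shape[1]:]=b
cv2.imwrite("pics/i.png",o)
print([(n,m["position"],m["conf"]) for n in("top","scene") for m in finder.mark_of(n,"key_tip")])
E
```

```text
time: 7.78
ee_pos: [0.5787, 0.2553, 0.1446]
tcp_rot: [179.8, 30.1, 167.7]
wrist_force: [-0.6, -0.1, -1.5]
opening: 0.022
grasp_force: 49.1
shift [ 5.9 -0.5  5.8] turn [ 0.   0.1 -0.2] | q [ 34.  -8. -15.  61. -21.  42.] t 7.775 F [-0.6 -0.1 -1.5] grip 0.021957071878106405 49.054189142771065
[('top', [184.9, 188.8], 0.65), ('scene', [232.3, 218.5], 0.83), ('scene', [384.7, 240.2], 0.82)]
```

View pics/i.png

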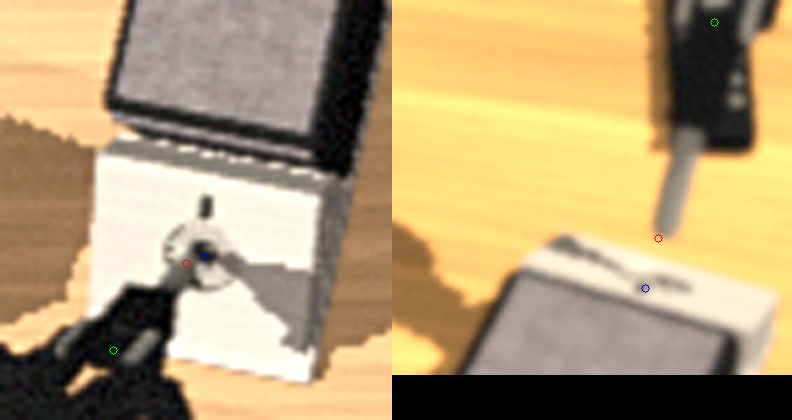

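The top view puts the key tip at about (185,264), by the projected red circle, with the socket at (204,256). The scene view shows the tip at (665,238) above the socket at (645,288). That matches within about a pixel, so I'll align and descend by feel.

```bash
python3 -m inch '[[[10,6,-0.5,6,0,0,0],[10,0,0,10,0,0,0],[10,0,0,0,0,0,0],[10,0,0,6,0,0,0],[10,0,0,0,0,0,0],[10,0,0,0,0,0,0]]]'
python3 -c "
from where import *
go(tcp(0),tool())"
python3 -m inch '[[[10,0,0,4,0,0,0],[10,0,0,2,0,0,0],[10,0,0,0,0,0,0]]]'
python3 -c "
from where import *
go(tcp(0),tool())"
```

```text
time: 8.72
ee_pos: [0.5839, 0.2547, 0.1232]
tcp_rot: [179.8, 30.2, 167.8]
wrist_force: [-0.4, -0.6, -0.5]
opening: 0.0221
grasp_force: 49.1
shift [-0.3 -1.   4.6] turn [ 0.1  0.2 -0.2] | q [ 34.  -8. -17.  59. -21.  42.] t 8.725 F [-0.4 -0.6 -0.5] grip 0.022058345384492188 49.06984364613891
time: 9.1
ee_pos: [0.5867, 0.254, 0.1176]
tcp_rot: [179.8, 30.2, 167.8]
wrist_force: [-0.6, -0.5, -0.4]
opening: 0.0222
grasp_force: 49.1
shift [-0.6 -0.8 -1.7] turn [ 0.1  0.2 -0.2] | q [ 34.  -7. -17.  58. -21.  42.] t 9.1 F [-0.6 -0.5 -0.4] grip 0.02215097341317566 49.085613124771044
```

```bash
python3 -m inch '[[[10,0,0,3,0,0,0],[10,0,0,0,0,0,0],[10,0,0,0,0,0,0]]]'
python3 -c "
from where import *
go(tcp(0),tool())"
python3 -m inch '[[[10,0,0,3,0,0,0],[10,0,0,0,0,0,0],[10,0,0,0,0,0,0]]]'
python3 -c "
from where import *
go(tcp(0),tool())"
```

```text
time: 9.48
ee_pos: [0.5883, 0.2538, 0.1153]
tcp_rot: [179.8, 30.2, 167.8]
wrist_force: [0.6, 0.6, -1.4]
opening: 0.0225
grasp_force: 49.1
shift [-0.4 -0.9 -4.5] turn [ 0.1  0.2 -0.2] | q [ 33.  -7. -17.  58. -21.  41.] t 9.475 F [ 0.6  0.6 -1.4] grip 0.022488088426099857 49.08229755121283
time: 9.85
ee_pos: [0.5898, 0.2534, 0.1126]
tcp_rot: [179.8, 30.2, 167.8]
wrist_force: [0.7, -0.9, -1.1]
opening: 0.022
grasp_force: 49.0
shift [-0.4 -0.9 -7.5] turn [ 0.1  0.2 -0.2] | q [ 33.  -7. -17.  57. -21.  41.] t 9.85 F [ 0.7 -0.9 -1.1] grip 0.021965015728045222 49.036978863878176
```

```bash
python3 -m inch '[[[10,0,0,3,0,0,0],[10,0,0,0,0,0,0],[10,0,0,0,0,0,0]]]'
python3 -c "
from where import *
go(tcp(0),tool())"
python3 -m inch '[[[10,0,0,3,0,0,0],[10,0,0,0,0,0,0],[10,0,0,0,0,0,0]]]'
python3 -c "
from where import *
go(tcp(0),tool())"
```

```text
time: 10.22
ee_pos: [0.5912, 0.2531, 0.11]
tcp_rot: [179.8, 30.2, 167.8]
wrist_force: [1.0, -0.6, -0.6]
opening: 0.0219
grasp_force: 49.0
shift [ -0.4  -0.9 -10.6] turn [ 0.1  0.2 -0.2] | q [ 33.  -7. -18.  57. -21.  41.] t 10.225 F [ 1.  -0.6 -0.6] grip 0.02194461461358968 49.0211771603208
time: 10.6
ee_pos: [0.5927, 0.2528, 0.1074]
tcp_rot: [179.8, 30.2, 167.8]
wrist_force: [-0.2, -1.9, -1.1]
opening: 0.0223
grasp_force: 49.0
shift [ -0.5  -0.9 -13.6] turn [ 0.1  0.2 -0.2] | q [ 33.  -7. -18.  57. -21.  41.] t 10.6 F [-0.2 -1.9 -1.1] grip 0.02228441355583138 49.01631462969817
```

It is sliding into the hex. Continuing to the floor.

```bash
python3 -m inch '[[[10,0,0,3,0,0,0],[10,0,0,2,0,0,0],[10,0,0,1,0,0,0],[10,0,0,0,0,0,0]]]'
python3 -c "
from where import *
go(tcp(0),tool())"
python3 -m inch '[[[10,0,0,1.5,0,0,0],[10,0,0,0,0,0,0],[10,0,0,0,0,0,0]]]'
python3 -c "
from where import *
go(tcp(0),tool())"
```

```text
time: 11.1
ee_pos: [0.5958, 0.2523, 0.1028]
tcp_rot: [179.8, 30.2, 167.8]
wrist_force: [-2.1, -0.8, 2.5]
opening: 0.0222
grasp_force: 49.6
shift [ -0.   -1.1 -19.1] turn [ 0.1  0.2 -0.2] | q [ 33.  -6. -18.  56. -21.  41.] t 11.1 F [-2.1 -0.8  2.5] grip 0.022192060165585583 49.59676545811817
time: 11.48
ee_pos: [0.5969, 0.2526, 0.1032]
tcp_rot: [179.7, 30.3, 167.8]
wrist_force: [-7.5, -1.1, 11.9]
opening: 0.022
grasp_force: 50.7
shift [  1.   -1.5 -19.3] turn [ 0.2  0.3 -0.2] | q [ 33.  -6. -18.  56. -21.  41.] t 11.475 F [-7.5 -1.1 11.9] grip 0.022005071931193932 50.73122413828969
```

```bash
python3 -m inch '[[[10,0,0,-1,0,0,5],[10,0,0,0,0,0,10],[10,0,0,0,0,0,10],[10,0,0,0,0,0,10],[10,0,0,0,0,0,0]]]'
python3 -c "
from where import *
go(tcp(-.02),tool(35))"
```

```text
time: 12.1
ee_pos: [0.5959, 0.2522, 0.1028]
tcp_rot: [161.3, 24.2, 128.7]
wrist_force: [-6.3, -1.8, 6.2]
opening: 0.022
grasp_force: 50.2
shift [-0.5 -0.9  0.8] turn [ 0.2  0.1 -0.3] | q [ 33.  -6. -18.  56. -21.  76.] t 12.1 F [-6.3 -1.8  6.2] grip 0.022000139169107372 50.2124513592571
```

```bash
python3 -m inch '[[[10,0,0,0,0,0,10],[10,0,0,0,0,0,10],[10,0,0,0,0,0,10],[10,0,0,0,0,0,10],[10,0,0,0,0,0,10],[10,0,0,0,0,0,5],[10,0,0,0,0,0,0]]]'
python3 -c "
from where import *
go(tcp(-.02),tool(90));o=bot.get_obs();R=Ro.from_euler('xyz',o['tcp_rot'],degrees=True);print(R.inv().apply(o['torque']))"
python3 -m inch '[[[30,0,0,0,0,0,0],[60,0,0,0,0,0,0],[60,0,0,0,0,0,0],[60,0,0,0,0,0,0]]]'
python3 - <<'E'
from where import *
go(tcp(-.02),tool(90))
t=viewer.camera("top");s=viewer.camera("scene")
cr=lambda c,x,y,w,k:np.clip(cv2.resize(cv2.cvtColor(c["pixels"],cv2.COLOR_RGB2BGR)[y:y+w,x:x+w],(k,k),interpolation=cv2.INTER_CUBIC)*1.6,0,255).astype(np.uint8)
cv2.imwrite("pics/j.png",np.hstack([cr(t,155,155,60,400),cr(s,340,190,70,400)]))
E
```

```text
time: 12.98
ee_pos: [0.5957, 0.2525, 0.1027]
tcp_rot: [149.8, -0.2, 77.9]
wrist_force: [-6.9, -1.0, 7.2]
opening: 0.0215
grasp_force: 50.3
shift [-1.2  0.2  0.8] turn [ 0.2 -0.1 -0.2] | q [ 33.  -6. -18.  56. -21. 131.] t 12.975 F [-6.9 -1.   7.2] grip 0.02151828087261842 50.318616370204836
[ 1.06685526 -0.55462278 -0.00253471]
time: 13.48
ee_pos: [0.5959, 0.2521, 0.1017]
tcp_rot: [149.8, -0.2, 77.9]
wrist_force: [-0.0, -0.7, 0.0]
opening: 0.0513
grasp_force: 0.0
shift [-0.9  0.4 -0.1] turn [ 0.2 -0.1 -0.2] | q [ 33.  -6. -18.  56. -21. 131.] t 13.475 F [-0.  -0.7  0. ] grip 0.0513497957784042 0.0
```

View pics/j.png

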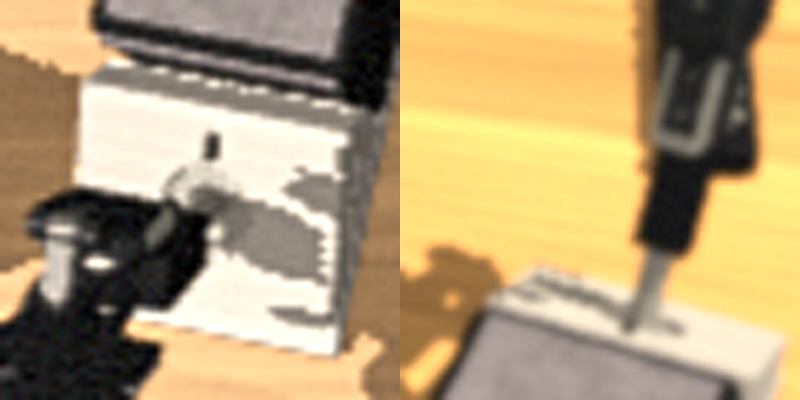

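The key stands in the socket with its shaft foot at (630,325), and it is released. Backing the tool up 90° for a fresh hold.

```bash
python3 -m inch '[[[60,0,0,0,0,0,-10],[60,0,0,0,0,0,-10],[60,0,0,0,0,0,-10],[60,0,0,0,0,0,-10],[60,0,0,0,0,0,-10],[60,0,0,0,0,0,-10],[60,0,0,0,0,0,-10],[60,0,0,0,0,0,-10]]]'
python3 -m inch '[[[60,0,0,0,0,0,-10],[60,0,0,0,0,0,0],[10,0,0,0,0,0,0],[10,0,0,0,0,0,0],[10,0,0,0,0,0,0],[10,0,0,0,0,0,0]]]'
python3 -c "
from where import *
go(tcp(-.02),tool(0))"
```

```text
time: 14.58
ee_pos: [0.5959, 0.2522, 0.1019]
tcp_rot: [174.2, 29.7, 156.7]
wrist_force: [0.9, -0.5, -0.2]
opening: 0.0512
grasp_force: 0.0
time: 15.32
ee_pos: [0.596, 0.2523, 0.1023]
tcp_rot: [179.8, 30.2, 167.8]
wrist_force: [-2.7, -0.4, 3.5]
opening: 0.0222
grasp_force: 48.5
shift [-0.1 -1.1  0.3] turn [ 0.1  0.2 -0.2] | q [ 33.  -6. -18.  56. -21.  41.] t 15.325 F [-2.7 -0.4  3.5] grip 0.0221895282657142 48.50110013126141
```

```bash
python3 -m inch '[[[10,0,0,0,0,0,10],[10,0,0,0,0,0,10],[10,0,0,0,0,0,10],[10,0,0,0,0,0,10],[10,0,0,0,0,0,10],[10,0,0,0,0,0,10],[10,0,0,0,0,0,10],[10,0,0,0,0,0,0]]]'
cat > tq.py <<'E'
from where import *
go(tcp(-.02),tool(90));o=bot.get_obs();R=Ro.from_euler('xyz',o['tcp_rot'],degrees=True);print("torque tool",R.inv().apply(o['torque']).round(3))
E
python3 tq.py
python3 -m inch '[[[10,0,0,0,0,0,4],[10,0,0,0,0,0,4],[10,0,0,0,0,0,0]]]'
python3 tq.py
```

```text
time: 16.32
ee_pos: [0.5959, 0.2521, 0.1022]
tcp_rot: [151.3, 9.8, 95.4]
wrist_force: [-3.2, -0.8, 4.1]
opening: 0.0221
grasp_force: 48.6
shift [-0.9 -0.2  0.3] turn [ 0.2 -0.1 19.9] | q [ 33.  -6. -18.  56. -21. 111.] t 16.325 F [-3.2 -0.8  4.1] grip 0.022112275475573182 48.59080334339012
torque tool [ 0.766 -0.034 -0.002]
time: 16.7
ee_pos: [0.5959, 0.2522, 0.1022]
tcp_rot: [150.3, 5.9, 88.5]
wrist_force: [-3.4, -0.4, 5.3]
opening: 0.0222
grasp_force: 48.8
shift [-1.  -0.   0.3] turn [ 0.2 -0.1 12. ] | q [ 33.  -6. -18.  56. -21. 119.] t 16.7 F [-3.4 -0.4  5.3] grip 0.022171924716391126 48.82243740670674
torque tool [ 0.734 -0.181 -0.08 ]
```

```bash
for i in 1; do python3 -m inch '[[[10,0,0,0,0,0,4],[10,0,0,0,0,0,4],[10,0,0,0,0,0,0]]]' >/dev/null; done; python3 tq.py
python3 -m inch '[[[10,0,0,0,0,0,4],[10,0,0,0,0,0,0],[10,0,0,0,0,0,0]]]' >/dev/null; python3 tq.py
python3 -m inch '[[[10,0,0,0,0,0,3],[10,0,0,0,0,0,0],[10,0,0,0,0,0,0]]]' >/dev/null; python3 tq.py
```

```text
shift [-1.   0.1  0.3] turn [ 0.2 -0.1  4. ] | q [ 33.  -6. -18.  56. -21. 127.] t 17.075 F [-5.  -0.6  5.5] grip 0.02236922745690279 48.82726630592515
torque tool [ 0.694 -0.282 -0.007]
shift [-1.   0.1  0.3] turn [ 0.2 -0.1  0.1] | q [ 33.  -6. -18.  56. -21. 131.] t 17.45 F [-3.6  0.1  4.6] grip 0.022623993086261923 48.827252261544345
torque tool [ 0.637 -0.325 -0.028]
shift [-1.   0.2  0.3] turn [ 0.2 -0.1 -2.9] | q [ 33.  -6. -18.  56. -21. 134.] t 17.825 F [-3.4 -0.2  5.2] grip 0.02237616592171864 48.85038418127806
torque tool [ 0.68  -0.401 -0.063]
```

```bash
python3 -m inch '[[[10,0,0,0,0,0,4],[10,0,0,0,0,0,0],[10,0,0,0,0,0,0]]]' >/dev/null; python3 tq.py
python3 -m inch '[[[10,0,0,0,0,0,4],[10,0,0,0,0,0,0],[10,0,0,0,0,0,0]]]' >/dev/null; python3 tq.py
python3 -m inch '[[[10,0,0,0,0,0,4],[10,0,0,0,0,0,0],[10,0,0,0,0,0,0]]]' >/dev/null; python3 tq.py
```

```text
shift [-1.   0.2  0.3] turn [ 0.2 -0.1 -6.9] | q [ 33.  -6. -18.  56. -21. 138.] t 18.2 F [-4.  -1.2  4.9] grip 0.021989696283716522 48.826885600428795
torque tool [ 0.58  -0.39  -0.003]
shift [-0.9  0.3  0.3] turn [  0.2  -0.1 -10.9] | q [ 33.  -6. -18.  56. -21. 142.] t 18.575 F [-3.4 -0.5  5.2] grip 0.022241127010631852 48.8705987274443
torque tool [ 0.613 -0.439 -0.061]
shift [-1.   0.4  0.3] turn [  0.2  -0.1 -14.9] | q [ 33.  -6. -18.  56. -21. 146.] t 18.95 F [-3.6 -0.2  4.9] grip 0.022270074195252322 49.22943431112799
torque tool [ 0.505 -0.452 -0.072]
```

```bash
python3 -m inch '[[[10,0,0,0,0,0,4],[10,0,0,0,0,0,0],[10,0,0,0,0,0,0]]]' >/dev/null; python3 tq.py
python3 -m inch '[[[10,0,0,0,0,0,4],[10,0,0,0,0,0,0],[10,0,0,0,0,0,0]]]' >/dev/null; python3 tq.py
python3 - <<'E'
from where import *
t=viewer.camera("top")
cr=lambda c,x,y,w,k:np.clip(cv2.resize(cv2.cvtColor(c["pixels"],cv2.COLOR_RGB2BGR)[y:y+w,x:x+w],(k,k),interpolation=cv2.INTER_CUBIC)*1.6,0,255).astype(np.uint8)
cv2.imwrite("pics/k.png",cr(t,165,160,40,500))
E
```

```text
shift [-0.9  0.4  0.3] turn [  0.2  -0.1 -18.9] | q [ 33.  -6. -18.  56. -21. 150.] t 19.325 F [-3.2 -0.4  4.8] grip 0.022251089228624774 49.22119891969487
torque tool [ 0.397 -0.488 -0.099]
shift [-0.9  0.5  0.3] turn [  0.2  -0.1 -22.9] | q [ 33.  -6. -18.  56. -21. 154.] t 19.7 F [-3.6 -0.7  5.8] grip 0.021855646270345083 49.24835942918435
torque tool [ 0.379 -0.644 -0.075]
```

View pics/k.png

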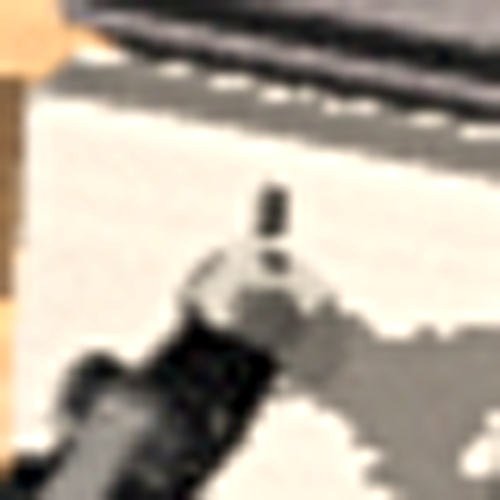

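```bash
cat > mk.py <<'E'
from where import *
def mk(n):
    t=viewer.camera("top")
    ux=S.apply([1,0,0]);uy=S.apply([0,1,0])
    w=.03;k=400
    src=np.float32([proj(t,M+a*ux+b*uy) for a,b in((-w,w),(w,w),(w,-w),(-w,-w))]);dst=np.float32([[0,k],[0,0],[k,0],[k,k]])
    H=cv2.getPerspectiveTransform(src,dst)
    g=cv2.warpPerspective(cv2.cvtColor(t["pixels"],cv2.COLOR_RGB2GRAY),H,(k,k),flags=cv2.INTER_CUBIC)
    b=(90,120);sub=np.clip(120-g[80:135,150:270].astype(float),0,None);ys,xs=np.mgrid[80:135,150:270]
    x,y=(sub*xs).sum()/sub.sum(),(sub*ys).sum()/sub.sum();print("mark rect",x,y,"cw deg from up",np.degrees(np.arctan2(x-202,200-y)),"min",g[80:135,150:270].min())
mk(0)
E
python3 mk.py
python3 -m inch '[[[10,0,0,0,0,0,4],[10,0,0,0,0,0,0],[10,0,0,0,0,0,0]]]' >/dev/null; python3 tq.py;python3 mk.py
python3 -m inch '[[[10,0,0,0,0,0,4],[10,0,0,0,0,0,0],[10,0,0,0,0,0,0]]]' >/dev/null; python3 tq.py;python3 mk.py
```

```text
mark rect 202.49491036588813 104.03834191030934 cw deg from up 0.2954932663672988 min 48
shift [-0.8  0.5  0.2] turn [  0.2  -0.1 -26.9] | q [ 33.  -6. -18.  56. -21. 158.] t 20.175 F [-4.1 -0.2  5. ] grip 0.02197849249607934 48.90405300941893
torque tool [ 0.365 -0.623 -0.07 ]
mark rect 202.15193704600483 103.69819528126584 cw deg from up 0.09039648104310444 min 46
shift [-0.8  0.6  0.3] turn [  0.2  -0.1 -30.9] | q [ 33.  -6. -18.  56. -21. 162.] t 20.6 F [-3.5 -0.7  4.2] grip 0.022224377782672295 48.858832104309045
torque tool [ 0.296 -0.646 -0.053]
mark rect 201.95925595281653 104.99038475610648 cw deg from up -0.024570795227362573 min 52
```

The disc mark sits under the top mark (0° ±1.5°) and no longer moves, so the lock is at its stop. Releasing, then checking the key.

```bash
python3 -m inch '[[[30,0,0,0,0,0,0],[60,0,0,0,0,0,0],[100,0,0,0,0,0,0],[100,0,0,0,0,0,0]]]'
python3 mk.py
python3 -m inch '[[[100,0,0,-25,0,0,0],[100,0,0,-50,0,0,0],[100,0,0,-50,0,0,0],[100,0,0,-20,0,0,0],[100,0,0,0,0,0,0]]]'
python3 mk.py
python3 - <<'E'
from where import *
t=viewer.camera("top");s=viewer.camera("scene")
def ov(c,b,k):
    x0,y0,x1,y1=b;o=np.clip(cv2.resize(c["pixels"][y0:y1,x0:x1,::-1],None,fx=k,fy=k,interpolation=cv2.INTER_CUBIC)*1.6,0,255).astype(np.uint8)
    q=lambda X:tuple(np.round((proj(c,X)+.5-[x0,y0])*k).astype(int).tolist())
    for h in(.035,.085): cv2.circle(o,q(M+A*h),4,(0,255,0),1)
    cv2.circle(o,q(M),4,(255,0,0),1);return o
cv2.imwrite("pics/l.png",np.hstack([ov(t,(155,155,205,205),8),ov(s,(345,200,395,250),8)]))
E
```

```text
time: 21.15
ee_pos: [0.5959, 0.2521, 0.1018]
tcp_rot: [153.6, -15.1, 50.5]
wrist_force: [0.5, 0.3, 0.2]
opening: 0.0783
grasp_force: 0.0
mark rect 202.418635597023 107.22302681458788 cw deg from up 0.2585327937651938 min 58
time: 21.82
ee_pos: [0.5247, 0.2679, 0.2291]
tcp_rot: [153.5, -15.3, 50.5]
wrist_force: [0.0, 0.6, -0.4]
opening: 0.0852
grasp_force: 0.0
mark rect 201.87142474008866 106.8872797261268 cw deg from up -0.0791171715185024 min 57
```

View pics/l.png

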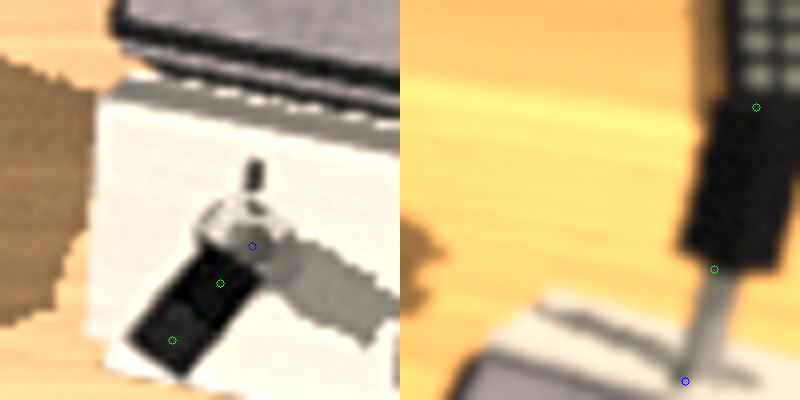

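The key stands alone in the socket: in the top view its handle runs (235,265)–(157,355), and the disc mark at (255,208) lines up with the slope mark at (254,174). The gripper is clear, so I'm handing in.

```bash
python3 -c "
from workcell import bot
print(bot.job_done())"
```

```text
the job is handed in; nothing more can be done
None
```

I handed the job in at about 22 s of the 56 s allowed, but no verdict came back. In the last pictures the key stands in the socket, let go and looking fully home to within 2–3 mm. The lock's mark lines up with the stop mark to within about 2°, and I saw nothing else disturbed. One oddity: the tool turned about 210° for roughly 172° of lock travel, more than the hex play explains, and I felt no clear torque rise at the stop.

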